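# Index the strap-end mitre guide over by one hole

### The job

The next straps want a more slanted end: hook a fingertip under the pull ring of the strap-end guide, without gripping it, and gently lift the spring index pin out of the middle hole, swing the guide arm one hole to the left as you see it, and let go so that the pin drops fully home in that hole. Leave the other things on the bench where they lie.

Things in the scene. Friction and masses are not known exactly. Their poses are not given: they have to be found in the camera images.
- strap_guide: strap-end mitre guide screwed to the bench, 260 mm wide, 230 deep, like the table of a small mitre saw: grey bed with black cutting pad (top 26 mm above the bench), aluminium fence at the rear edge (top 52 mm). Origin: bench level, 85 mm in front of the pivot; x from the front edge to the fence (away from the robot), y left along the fence, z up. It may stand turned 17 degrees either way.
- pivot (a point): the upright pivot axis of the flat steel guide arm, in a gap of the fence, 31 mm above the bench. From here the arm (30 mm wide, top 39 mm above the bench; its rib to 48 mm) crosses the bed to the front edge.
- guide_arm (a joint): swing of the guide arm about its pivot, rad: 0 = square to the fence, pin in the middle hole (the start); positive = its front end swung to the left as seen from the robot. Holes at -0.524, -0.262, 0, 0.262, 0.524. It turns only with the pin lifted out; then it takes under 2 N sideways at the ring and stays where it is left.
- index_pin (a joint): lift of the spring index pin, m: 0 = fully home in a hole, 0.010 = its round nose is level with the top of the index plate, 0.020 = upper stop. The spring pulls down with about 5.5 N when home, 9 N at 0.012. Let go between holes, the pin rides on the plate (about 0.010) and drops when it comes over a hole, within about 1 mm (0.006 rad).
- pull_ring: pull ring fixed on the pin; origin: its eye, the centre of its opening, 99 mm above the bench with the pin home; it rides up and swings with the pin. Oval ring of 8 mm steel rod, opening 56 mm wide (across the arm), 44 mm tall; it leans back 52 degrees from upright, top towards the pivot, so it faces the robot and upwards. Axes: x along the arm towards the pivot, y left, z up.
- ring_top (a point): middle of the ring's top rod, under which the fingertip hooks: 115 mm above the bench with the pin home, 20 mm nearer the pivot than the eye. A finger leaning 30 to 45 degrees from upright, pointing down and along the arm towards the pivot, goes squarely through the ring (45 mm free behind it), then forward against this rod, and lifts it straight up. Rides with the pin.
- barrel_top (a point): top of the plunger barrel that guides the pin, on the arm's front end, 66 mm above the bench, 33 mm wide at its foot, 170 mm from the pivot. It swings with the arm but does not rise. The ring's bottom rod is 17 mm above it.
- next_hole (a point): centre of the mouth of the hole that the pin must end in: the first hole to the left of the middle one. The arc-shaped steel index plate at the front edge (top 26 mm above the bench) has five 12 mm holes for the 10 mm pin, 15 degrees apart, on a circle of 170 mm radius about the pivot.
- mallet: rawhide mallet lying on the bench, 198 mm long, 52 mm high; loose, to be left alone. Origin at the centre of its underside.
- awl: stitching awl with a wooden handle lying on the bench, 154 mm long, 23 mm high; loose, to be left alone. Origin at the centre of its underside.
- tin_lid: round lid of a tin lying flat, 99 mm across, 8 mm high; loose, to be left alone. Origin at the centre of its underside.
- girth_ring: steel girth ring lying flat on the bench, 45 mm across, 8 mm thick; loose, to be left alone. Origin at the centre of its underside.
- beeswax: small block of beeswax, 32 x 46 mm, 18 mm high; loose, to be left alone. Origin at the centre of its underside.
- thread_spool: spool of brown thread standing upright, 42 mm across, 55 mm high; loose, to be left alone. Origin at the centre of its underside.
- drive_punch: steel drive punch lying on the bench, 120 mm long, 20 mm thick; loose, to be left alone. Origin at the centre of its underside.

How it is judged:
By the outcome, as a careful person would: the job done as asked, in the order asked, and still so for the second after the job is handed in, with the robot touching nothing.
It also fails if it takes over 51 s, if anything falls off the work surface, if the arm or the gripper's body presses on something with over 40 N, if the wrist force passes 120 N, or if a joint passes its speed limit or range.

### The arm

A 6-joint arm with a two-finger parallel gripper is mounted at the origin on a cart in front of the work surface, level with it; the furniture and walls round the work are solid. World frame = base frame: x ahead of the robot, y to its left, z up, the work surface at z = 0. Lengths are in m, angles in degrees, forces in N, time in s.
With the tool pointing down it reaches from about 0.35 to 0.875 m from the base axis. Payload 4.2 kg.
Tool frame: the origin (TCP) lies on the centre line of the jaws, within the pads' length; the fingertips stand tip_reach ahead of it and the grasp point (between the pads) is the TCP (tip_reach is the distance from the TCP to the fingertips, in m); z points along the fingers, y is the line along which they close (so a half turn about z gives the same grasp; the last joint's range is limited). The gripper opens to 87 mm and grips with 3 to 60 N. Pads are 19 mm wide; open, the fingers measure 117 mm over their backs; the gripper's body (75 mm by 190 mm) begins 51 mm behind the grasp point.
Start: joints at [14.817, 22.042, 0.453, 0, -68.411, -14.817], TCP at [0.625, 0, 0.242] pointing down, gripper open.
Joint ranges: [-179.83, 179.83], [-69.29, 118.12], [-61.27, 80.66], [-181.25, 117.63], [-171.15, -9.14], [-177.46, 177.46]. Speed limits (degrees/s): [159.86, 159.86, 180, 180, 180, 180].

### API

Orientations are given as a 3x3 rotation matrix whose columns are the frame's x, y, z axes.
In Python, from station import sense, capture, finish_job, tip_reach gives the robot as it stands.
- The arm moves only by the tool arm_command, never from a script. Its argument "deltas" is a list of rows, each a list of 7 numbers: the turn, a rotation vector about the tool's x, y, z in rad, then the shift along the tool's x, y, z in cm, then the closure, from -1 (fully open) to 1 (shut), so that 0 is half open. In form: [[rx, ry, rz, dx, dy, dz, hand], ...]. A call has 1 to 8 rows; each row is the pose to reach, as a shift and turn from the pose commanded when the call began, along the tool's axes at that moment; what a row does not reach only later rows make up. A row lasts 1/12 s, in which the tool goes at most 41.7 mm and 7.16 degrees, less where a joint would pass 70% of its speed; a pose out of reach is approached as far as the arm can. A call with a gripper value outside its range is refused whole. The fingers move at their own pace and stop on an object; the grip force is fixed at half the most. Time passes only in rows, so rows that repeat a pose let the fingers close. It gives the time, the measured TCP pose, the force, the opening and the grip force at its end, in the units of the state.
- sense(): the state, without advancing time (a new reading comes with each control period).
- capture(name): name is "scene" or "side" or "wrist"; returns a dict with "pixels" (420x560x3 uint8, blue, green, red), "fovy" (degrees; the focal length in pixels is half the picture's height over the tangent of half this angle, whatever the lens; pixels are square), "cx", "cy" (the principal point, pixels), "k1" (the pictures are not rectified: a ray, as slopes to the right and down, at radius r is drawn at 1 + k1 r^2 times it, then the intrinsics apply), "rvec" (rotation vector, rad) and "tvec" (3), from world to camera coordinates, as OpenCV has them. Camera axes: x right, y down, z forward; pixel columns grow to the right and rows downward; lengths in m; the calibration is good to about 2 mm. A picture is of the moment at which its call begins. There is no depth.
- finish_job(): hands the job in; it is judged then, once.
The state is a dict: "time_s": time; "joints": joint angles; "joint_velocities": joint speeds; "effort": joint torques, N m; "tcp_pos": TCP position; "ee_rot": TCP orientation; "wrist_force": force on the tool from outside, world axes, zero at the start; "moment": the same for the moment, N m; "gripper_width": opening from 0.0 (shut) to 1.0 (fully open); "gripper_force": force on a finger pad.
Only numpy, scipy, OpenCV 4.12 (cv2) and the standard library are available. Lean on these libraries where they do the work, as an engineer would, in place of code of your own. Each camera call takes 0.05 s, during which the arm holds its last target. There are 200 camera calls.

## Working session

There is one attempt and no reset: what is moved stays moved. The work goes in short steps, Python scripts to look and compute and a tool call to move; the robot and the scene stay as the last step left them, time stands still between calls to the robot, and variables do not carry over. Pictures are saved under pics/ and viewed, at most 13 in all, crops included, and the job is handed in when it is done.

Besides the shell and the picture viewer there is one more tool, called after "Call:" by a JSON object that holds its "op" and its "data", one argument or row to a line. arm_command: Moves the arm, as the interface text tells. Its arguments: {"type":"object","properties":{"deltas":{"type":"array"}},"required":["deltas"]}

```bash
mkdir -p pics; ls; python3 - <<'E'
from station import *
import cv2,numpy as np
s=sense();print({k:np.round(v,3).tolist() for k,v in s.items()},tip_reach)
for n in("scene","side"):
    c=capture(n);cv2.imwrite(f"pics/{n}0.png",c["pixels"]);print(n,{k:v for k,v in c.items() if k!="pixels"})
E
```

```text
pics
{'time_s': 0.0, 'joints': [14.818, 22.09, 0.38, -0.028, -68.411, -14.815], 'joint_velocities': [0.057, 0.024, 0.01, 0.1, 0.028, 0.054], 'effort': [0.001, -39.066, 18.74, 4.22, 0.011, -0.0], 'tcp_pos': [0.624, 0.0, 0.24], 'ee_rot': [[-0.0, -1.0, -0.002], [-1.0, 0.0, -0.0], [0.0, 0.002, -1.0]], 'wrist_force': [-0.067, -0.235, 0.461], 'moment': [-0.014, 0.041, -0.013], 'gripper_force': 0.0, 'gripper_width': 1.0} 0.019
scene {'fovy': 53.451211738940195, 'cx': 275.9229083711725, 'cy': 209.22697866741302, 'k1': -0.07669749539482199, 'rvec': array([ 0.64021391, -2.60489043,  1.20818073]), 'tvec': array([0.49472155, 0.2637153 , 1.0631655 ])}
side {'fovy': 47.94322997831771, 'cx': 282.10385808646737, 'cy': 214.1950859773402, 'k1': -0.1137478408443719, 'rvec': array([ 1.99297443, -0.22640024,  0.18256362]), 'tvec': array([-0.55550376,  0.10006536,  1.27450652])}
```

View pics/scene0.png

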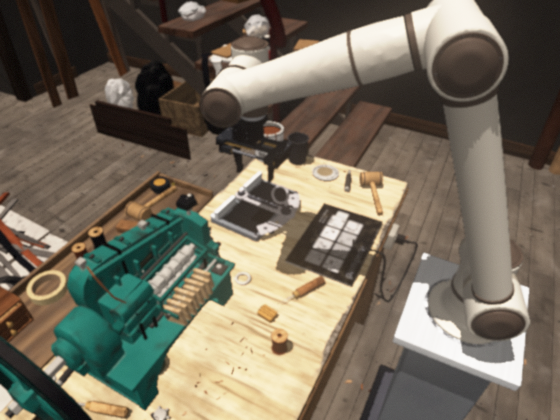

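View pics/side0.png

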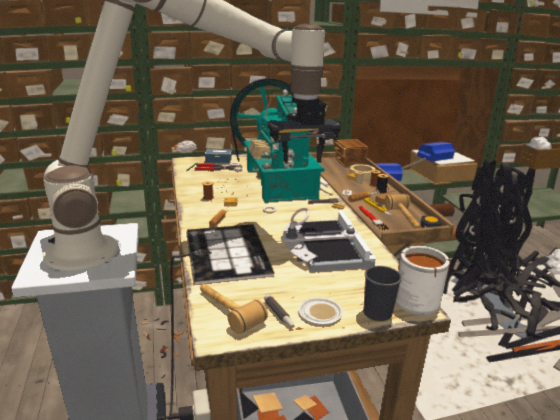

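The scene view shows the guide around (258,207), and the side view shows it around (325,243), with the ring near (300,222). I'll enlarge both.

```bash
cat > h.py <<'E'
import cv2,numpy as np
from station import *
def K(c):
    f=210/np.tan(np.radians(c["fovy"]/2));return np.array([[f,0,c["cx"]],[0,f,c["cy"]],[0,0,1.]]),np.array([c["k1"],0,0,0,0.])
def ray(c,uv):
    k,d=K(c);p=cv2.undistortPointsIter(np.array([[uv]],float),k,d,None,None,(3,50,1e-10)).ravel()
    R=cv2.Rodrigues(c["rvec"])[0];o=-R.T@c["tvec"];v=R.T@[*p,1];return o,v/np.linalg.norm(v)
def onz(c,uv,z):
    o,v=ray(c,uv);return o+v*(z-o[2])/v[2]
def tri(a,ua,b,ub):
    o1,v1=ray(a,ua);o2,v2=ray(b,ub);t=np.linalg.lstsq(np.c_[v1,-v2],o2-o1,rcond=None)[0]
    p,q=o1+t[0]*v1,o2+t[1]*v2;return (p+q)/2,np.linalg.norm(p-q)
def proj(c,P):
    k,d=K(c);return cv2.projectPoints(np.array(P,float).reshape(-1,1,3),c["rvec"],c["tvec"],k,d)[0].reshape(-1,2)
E
python3 - <<'E'
from h import *
a,b=capture("scene"),capture("side")
z=lambda i,x,y:cv2.resize(i[y:y+100,x:x+100],(400,400),interpolation=cv2.INTER_CUBIC)
cv2.imwrite("pics/crop.png",np.hstack([z(a["pixels"],208,155),z(b["pixels"],280,190)]))
print(onz(a,(258,207),.026),onz(b,(325,243),.026),onz(b,(300,222),.1),onz(a,(280,192),.1))
c=capture("wrist");cv2.imwrite("pics/wrist0.png",c["pixels"])
R=cv2.Rodrigues(c["rvec"])[0];print(-R.T@c["tvec"],R)
E
```

```text
[ 0.66910551 -0.0877965   0.026     ] [ 0.66116377 -0.13120115  0.026     ] [ 0.58442348 -0.1373021   0.1       ] [ 0.59935894 -0.10566172  0.1       ]
[ 0.62600629 -0.06586521  0.38436654] [[-9.99999196e-01  7.79936529e-04  9.99979565e-04]
 [ 1.00093678e-03  9.69593350e-01  2.44719704e-01]
 [-7.78707700e-04  2.44720508e-01 -9.69593351e-01]]
```

View pics/crop.png

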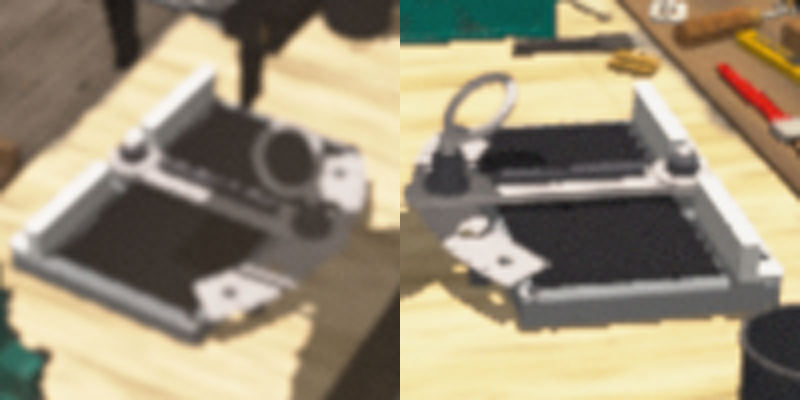

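View pics/wrist0.png

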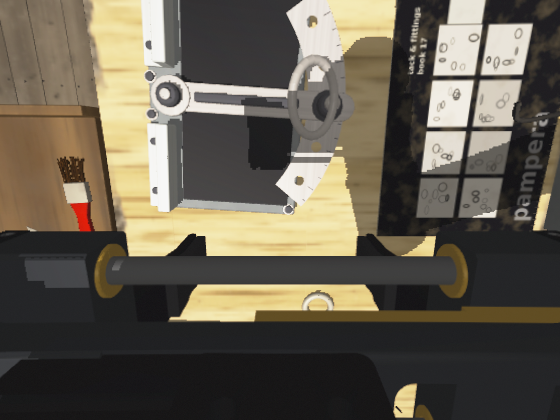

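The wrist view shows the pivot knob at (170,95), the ring centred near (315,97) and the barrel at about (330,104). In the crops the ring centre falls at scene (279.5,195) and side (300.5,216.7).

```bash
python3 - <<'E'
from h import *
a,b,c=capture("scene"),capture("side"),capture("wrist")
W,S,C=(315,97),(300.5,216.7),(279.5,195)
print("eye",tri(c,W,b,S),tri(c,W,a,C),tri(a,C,b,S),onz(c,W,.099))
# pivot knob: wrist/side crop (682,160)/scene crop (132,152)
print("piv",tri(c,(169,94),b,(350.5,229)),tri(c,(169,94),a,(241,192.5)),onz(c,(169,94),.05),onz(c,(169,94),.039))
# screws at fence ends and index plate holes (wrist)
for p in((313,21),(299,181)):print("hole",onz(c,p,.026))
for p in((153,4),(160,209)):print("fence",onz(c,p,.052))
E
```

```text
eye (array([ 0.59599258, -0.09786542,  0.09651494]), np.float64(0.0024066360251086866)) (array([ 0.59557167, -0.09701938,  0.09591009]), np.float64(0.0018829508061583113)) (array([ 0.59705564, -0.09702808,  0.09557774]), np.float64(0.0010416796789053868)) [ 0.59511723 -0.09721297  0.099     ]
piv (array([ 0.74408677, -0.10563518,  0.04863536]), np.float64(0.0005599307492757767)) (array([ 0.74395542, -0.10618966,  0.0456515 ]), np.float64(0.0017825722058157816)) [ 0.74331966 -0.10540092  0.05      ] [ 0.74717154 -0.10669994  0.039     ]
hole [ 0.59156995 -0.18095231  0.026     ]
hole [ 0.6038778  -0.00956689  0.026     ]
fence [ 0.74996874 -0.18673347  0.052     ]
fence [0.7646167  0.01871405 0.052     ]
```

```bash
cat > t.py <<'E'
from h import *
from scipy.spatial.transform import Rotation as Ro
PIV=np.array([.7437,-.1058,0]);YAW=-4.1
def frame(sw):  # arm frame after swing sw deg (positive = front to left): columns a, left, up
    t=np.radians(YAW-sw);return np.array([[np.cos(t),-np.sin(t),0],[np.sin(t),np.cos(t),0],[0,0,1]])
def pose(sw,r,z,lean=40,lat=0):
    """tip at radius r from pivot, height z; y tool = right"""
    F=frame(sw);l=np.radians(lean)
    d=F@[np.sin(l),0,-np.cos(l)];y=-F[:,1];x=np.cross(y,d)
    tip=PIV+F@[-r,lat,z];return tip-tip_reach*d,np.c_[x,y,d]
def delta(P,R,f=1.):
    s=sense();R0=np.array(s["ee_rot"]);p0=np.array(s["tcp_pos"])
    rv=Ro.from_matrix(R0.T@R).as_rotvec()*f
    return np.round(rv,4).tolist(),np.round(R0.T@(P-p0)*100*f,2).tolist()
E
python3 - <<'E'
from t import *
l=np.radians(40)
P,R=pose(0,.149+.06*np.sin(l),.099+.06*np.cos(l));print(P,R);print(delta(P,R),delta(P,R,.5))
E
```

```text
[ 0.54443106 -0.09151622  0.15951751] [[ 0.76408397 -0.07149744  0.64114258]
 [-0.05477022 -0.99744078 -0.04595767]
 [ 0.64278761 -0.         -0.76604444]]
([0.5219, 0.5606, -1.433], [9.15, 8.04, 8.19]) ([0.2609, 0.2803, -0.7165], [4.58, 4.02, 4.09])
```

Call:
{"op": "arm_command", "data": {
  "deltas": [
    [0.033, 0.035, -0.09, 0.5, 0.5, 0, 1],
    [0.066, 0.07, -0.18, 1.1, 1, 0.2, 1],
    [0.1, 0.105, -0.27, 1.7, 1.5, 0.4, 1],
    [0.13, 0.14, -0.36, 2.3, 2, 0.8, 1],
    [0.163, 0.175, -0.45, 2.9, 2.5, 1.2, 1],
    [0.195, 0.21, -0.54, 3.5, 3, 1.6, 1],
    [0.23, 0.245, -0.63, 4.1, 3.5, 2, 1],
    [0.26, 0.28, -0.715, 4.6, 4, 2, 1]
  ]
}}

```text
time_s: 1.07
tcp_pos: [0.5841, -0.0459, 0.2208]
ee_rot: [[0.608, -0.723, 0.328], [-0.718, -0.677, -0.162], [0.339, -0.137, -0.931]]
wrist_force: [0.2, -0.5, 0.2]
gripper_width: 0.476
gripper_force: 0.0
```

```bash
python3 - <<'E'
from t import *
l=np.radians(40)
P,R=pose(0,.149+.06*np.sin(l),.099+.06*np.cos(l));print(delta(P,R),sense()["tcp_pos"],sense()["joints"])
E
```

```text
([0.2605, 0.2803, -0.713], [-1.22, 6.8, 5.14]) [ 0.5841288  -0.04592514  0.22084019] [ 17.16989556  10.81907783 -30.6220874   25.76271455 -35.4129114
   5.15862222]
```

Call:
{"op": "arm_command", "data": {
  "deltas": [
    [0.033, 0.035, -0.09, -0.15, 0.8, 0.6, 1],
    [0.066, 0.07, -0.18, -0.3, 1.7, 1.2, 1],
    [0.1, 0.105, -0.27, -0.4, 2.5, 1.8, 1],
    [0.13, 0.14, -0.36, -0.6, 3.4, 2.5, 1],
    [0.163, 0.175, -0.45, -0.7, 4.2, 3.2, 1],
    [0.195, 0.21, -0.54, -0.9, 5.1, 3.9, 1],
    [0.23, 0.245, -0.63, -1.1, 6.0, 4.5, 1],
    [0.26, 0.28, -0.713, -1.2, 6.8, 5.1, 1]
  ]
}}

```text
time_s: 1.73
tcp_pos: [0.5682, -0.0597, 0.1981]
ee_rot: [[0.774, -0.365, 0.518], [-0.3, -0.931, -0.208], [0.558, 0.006, -0.83]]
wrist_force: [1.2, 0.1, -0.2]
gripper_width: 0.011
gripper_force: 0.0
```

```bash
python3 - <<'E'
from t import *
l=np.radians(40)
P,R=pose(0,.149+.06*np.sin(l),.099+.06*np.cos(l));print(delta(P,R),sense()["joints"])
b=capture("side");c=capture("wrist")
cv2.imwrite("pics/w1.png",np.hstack([cv2.resize(b["pixels"][150:290,220:410],(380,280),interpolation=cv2.INTER_CUBIC),cv2.resize(c["pixels"],(373,280))]))
tip=np.array(sense()["tcp_pos"])+tip_reach*np.array(sense()["ee_rot"])[:,2]
print(tip,proj(b,[tip]),proj(c,[tip]))
E
```

```text
([0.1865, 0.1058, -0.238], [-3.04, 3.81, 2.63]) [ -5.19627153   7.08776455 -52.39628278 103.81797598  -9.52037501
 -27.39123232]
[ 0.57692988 -0.06428484  0.18116598] [[291.18998084 183.62780195]] [[286.5325125  250.68882685]]
```

View pics/w1.png

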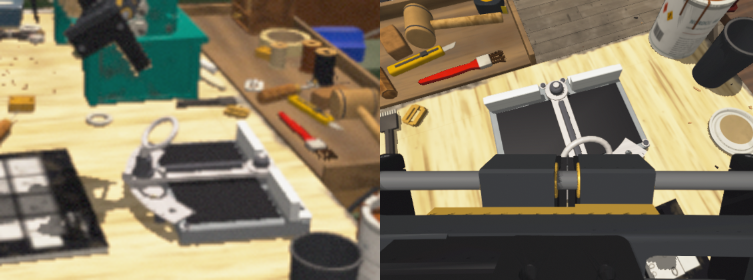

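The wrist has run near its j5 limit (-9.5, with j4 at 104). I'll fit a kinematic model from the three known poses so I can choose a good branch.

```bash
cat > kin.py <<'E'
import numpy as np
from scipy.spatial.transform import Rotation as Ro
from scipy.optimize import least_squares
LO=np.array([-179.83,-69.29,-61.27,-181.25,-171.15,-177.46]);HI=np.array([179.83,118.12,80.66,117.63,-9.14,177.46])
r=lambda ax,d:Ro.from_euler(ax,d,degrees=True).as_matrix()
SG=[1,1,1]
def rots(q):
    A=r('z',q[0]);B=A@r('y',q[1]);C=B@r('y',-q[2]);D=C@r('x',SG[0]*q[3])@r('y',-q[4])@r('x',SG[1]*q[5]);return A,B,C,D
def basis(q):
    A,B,C,D=rots(q);return np.c_[A[:,0],A[:,2],B[:,2],C[:,0],C[:,2],D[:,0]]
E
python3 - <<'E'
import kin,itertools
from kin import *
from station import sense
S=sense()
Q=[[14.818,22.09,.38,-.028,-68.411,-14.815],[17.16989556,10.81907783,-30.6220874,25.76271455,-35.4129114,5.15862222],S["joints"]]
T=[[.624,0,.240],[.5841288,-.04592514,.22084019],S["tcp_pos"]]
E=[np.array([[0,-1,-.002],[-1,0,0],[0,.002,-1]]),np.array([[.608,-.723,.328],[-.718,-.677,-.162],[.339,-.137,-.931]]),np.array(S["ee_rot"])]
for sg in itertools.product([1,-1],[1,-1]):
    kin.SG=list(sg); X=[rots(q)[3].T@e for q,e in zip(Q,E)]
    print(sg,[np.round(np.linalg.norm(x-X[0]),3) for x in X]); 
    if np.linalg.norm(X[2]-X[0])<.05: print(np.round(X[2],2)); 
    M=np.vstack([basis(q) for q in Q]);sol=np.linalg.lstsq(M,np.concatenate(T),rcond=None);print(np.round(sol[0],4),sol[1],sol[3][-1])
E
```

```text
(1, 1) [np.float64(0.0), np.float64(1.947), np.float64(2.828)]
[ 0.7614 -1.0203  0.1902 -0.3932  0.3407 -0.6075] [0.03926161] 0.03087523177895364
(1, -1) [np.float64(0.0), np.float64(1.23), np.float64(2.75)]
[ 0.7614 -1.0203  0.1902 -0.3932  0.3407 -0.6075] [0.03926161] 0.03087523177895364
(-1, 1) [np.float64(0.0), np.float64(0.965), np.float64(0.601)]
[-0.1324  0.024   0.9794  0.3677  0.075   0.6238] [0.03744051] 0.030875231778953748
(-1, -1) [np.float64(0.0), np.float64(0.001), np.float64(0.0)]
[[ 0. -0.  1.]
 [-1.  0.  0.]
 [ 0. -1.  0.]]
[-0.1324  0.024   0.9794  0.3677  0.075   0.6238] [0.03744051] 0.030875231778953748
```

```bash
sed -i 's/SG=\[1,1,1\]/SG=[-1,-1]/; s/np.c_\[A\[:,0\]/np.c_[A[:,1],A[:,0]/' kin.py; python3 - <<'E'
from kin import *
from station import sense
S=sense()
Q=[[14.818,22.09,.38,-.028,-68.411,-14.815],[17.16989556,10.81907783,-30.6220874,25.76271455,-35.4129114,5.15862222],S["joints"]]
T=[[.624,0,.240],[.5841288,-.04592514,.22084019],S["tcp_pos"]]
M=np.vstack([basis(q) for q in Q]);y=np.concatenate(T)
print(np.linalg.svd(M)[1])
for rc in(1e-6,.01,.02):
  s=np.linalg.lstsq(M,y,rcond=rc)[0];print(rc,np.round(s,4),np.abs(M@s-y).max())
E
```

```text
[3.34157329 2.49829548 1.74318833 0.63301587 0.37592747 0.10353463
 0.03085651]
1e-06 [-0.1132  0.2411 -0.4123  0.6496  0.0498  0.186   0.1093] 0.12105653235999367
0.01 [-0.1125  0.3673  0.1046  0.2714  0.1173  0.0435  0.1144] 0.12057064680388946
0.02 [-0.1125  0.3673  0.1046  0.2714  0.1173  0.0435  0.1144] 0.12057064680388946
```

```bash
cat >> t.py <<'E'
def free(P,az,lean):
    F=Ro.from_euler('z',az,degrees=True).as_matrix();l=np.radians(lean)
    d=F@[np.sin(l),0,-np.cos(l)];y=-F[:,1];return np.array(P),np.c_[np.cross(y,d),y,d]
import json,os
def log():
    s=sense();L=json.load(open("log.json")) if os.path.exists("log.json") else []
    L.append([list(map(float,s["joints"])),list(map(float,s["tcp_pos"]))]);json.dump(L,open("log.json","w"));print(np.round(s["joints"],1),np.round(s["tcp_pos"],4))
E
python3 - <<'E'
from t import *
json.dump([[[14.818,22.09,.38,-.028,-68.411,-14.815],[.624,0,.240]],[[17.16989556,10.81907783,-30.6220874,25.76271455,-35.4129114,5.15862222],[.5841288,-.04592514,.22084019]]],open("log.json","w"));log()
print(delta(*free((.59,-.06,.22),0,10)))
E
```

```text
[ -5.2   7.1 -52.5 103.5  -9.5 -27.1] [ 0.5671 -0.0603  0.197 ]
([0.1466, -0.4088, -0.3462], [3.04, -0.85, -0.74])
```

Call:
{"op": "arm_command", "data": {
  "deltas": [
    [0.01, -0.06, -0.04, 0.4, -0.1, -0.1, 1],
    [0.03, -0.12, -0.09, 0.9, -0.2, -0.2, 1],
    [0.05, -0.18, -0.14, 1.4, -0.4, -0.4, 1],
    [0.08, -0.25, -0.2, 1.9, -0.5, -0.5, 1],
    [0.11, -0.32, -0.27, 2.4, -0.7, -0.6, 1],
    [0.15, -0.41, -0.35, 3.0, -0.8, -0.7, 1],
    [0.15, -0.41, -0.35, 3.0, -0.8, -0.7, 1],
    [0.15, -0.41, -0.35, 3.0, -0.8, -0.7, 1]
  ]
}}

```text
time_s: 2.5
tcp_pos: [0.5909, -0.0643, 0.2211]
ee_rot: [[0.919, -0.181, 0.351], [-0.149, -0.982, -0.116], [0.365, 0.054, -0.929]]
wrist_force: [0.8, -1.6, 0.6]
gripper_width: 0.006
gripper_force: 0.0
```

```bash
python3 - <<'E'
from t import *
log();print(delta(*free((.55,-.08,.2),35,20)))
E
```

```text
[ 14.1  11.  -29.   21.1 -33.3  50. ] [ 0.5909 -0.0643  0.2211]
([0.3289, -0.0025, -0.7232], [-4.29, 2.17, 0.71])
```

Call:
{"op": "arm_command", "data": {
  "deltas": [
    [0.04, 0, -0.1, -0.5, 0.3, 0.1, 1],
    [0.08, 0, -0.2, -1, 0.5, 0.2, 1],
    [0.13, 0, -0.3, -1.5, 0.8, 0.3, 1],
    [0.18, 0, -0.4, -2, 1.1, 0.4, 1],
    [0.23, 0, -0.5, -2.7, 1.4, 0.5, 1],
    [0.28, 0, -0.6, -3.4, 1.8, 0.6, 1],
    [0.33, 0, -0.72, -4.2, 2.1, 0.7, 1],
    [0.33, 0, -0.72, -4.2, 2.1, 0.7, 1]
  ]
}}

```text
time_s: 3.17
tcp_pos: [0.5509, -0.0797, 0.2006]
ee_rot: [[0.768, 0.573, 0.286], [0.538, -0.819, 0.199], [0.348, 0.001, -0.937]]
wrist_force: [0.1, 1.2, -0.5]
gripper_width: 0.005
gripper_force: 0.0
```

```bash
python3 - <<'E'
from t import *
from kin import *
log();print(delta(*free((.55,-.08,.2),50,35)))
L=json.load(open("log.json"));Q=[l[0] for l in L];y=np.concatenate([l[1] for l in L])
def basis2(q):
    A,B,C,D=rots(q);W=C@r('x',-q[3]);V=W@r('y',-q[4]);return np.c_[A[:,1],A[:,0],A[:,2],B[:,2],C[:,0],C[:,2],W[:,1],V[:,0],V[:,2]]
M=np.vstack([basis2(q) for q in Q]);print(np.linalg.svd(M)[1])
for rc in(1e-6,.02):
  s=np.linalg.lstsq(M,y,rcond=rc)[0];print(np.round(s,4),np.abs(M@s-y).max())
E
```

```text
[  2.1  11.9 -17.3 -15.6 -44.5 132.5] [ 0.5509 -0.0797  0.2006]
([0.1229, 0.2538, -0.2326], [-0.1, -0.03, 0.03])
[4.36656034 3.72616456 2.97693822 1.26855682 1.13272597 0.41230761
 0.30548352 0.1665855  0.05757023]
[-3.000e-04  5.000e-04  1.601e-01  5.647e-01  4.202e-01  3.000e-04
 -1.595e-01  2.882e-01  5.000e-04] 5.6040822117742195e-05
[ 0.0021  0.0343  0.2938  0.4589  0.4408 -0.0351 -0.1622  0.2787 -0.0038] 0.00546415983150117
```

```bash
cat >> kin.py <<'E'
def fk(q):
    A,B,C,D=rots(q);W=C@r('x',-q[3])
    R=D@np.array([[0,0,1],[-1,0,0],[0,-1,0.]])
    return A[:,2]*.1601+B[:,2]*.5647+C[:,0]*.4202-W[:,1]*.1595+D[:,0]*.2882,R
def ik(P,R,q0):
    def f(q):
        p,E=fk(q);return np.r_[(p-P)*10,Ro.from_matrix(E.T@R).as_rotvec()]
    s=least_squares(f,q0,bounds=(LO,HI),x_scale=50);return s.x,np.abs(s.fun).max()
E
cat >> t.py <<'E'
def posea(sw,r,z,lean,daz,flip=False):
    F=frame(sw);P,R=free((0,0,0),YAW-sw+daz,lean)
    if flip:R=R*[-1,-1,1]
    return PIV+F@[-r,0,z]-tip_reach*R[:,2],R
E
python3 - <<'E'
from t import *
from kin import *
seeds=[np.array([j1,10,-40,j4,-25,j6]) for j1 in(-25,5) for j4 in(-150,-60,60) for j6 in(-120,0,120)]
for flip in(0,1):
 for lean in(30,36,42):
  for daz in(-15,0,15):
   out={}
   for nm,(sw,rr,z) in dict(pre=(0,.19,.15),ins=(0,.133,.082),fin=(15,.133,.1)).items():
    P,R=posea(sw,rr,z,lean,daz,flip);sol=[]
    for q0 in seeds:
     q,e=ik(P,R,q0)
     if e<2e-3 and not any(np.abs(q-s).max()<3 for s in sol): sol.append(q)
    out[nm]=sol
   if all(out.values()):
    print(flip,lean,daz)
    for k,v in out.items():
     for q in v: print("  ",k,np.round(q).astype(int))
E
python3 - <<'E'
from t import *
from kin import *
L=json.load(open("log.json"));p,R=fk(L[-1][0]);print(p,L[-1][1],np.round(R,2).tolist())
seeds=[np.array([j1,10,-40,j4,-25,j6]) for j1 in(-25,5) for j4 in(-150,-60,60) for j6 in(-120,60)]
for nm,(sw,rr,z) in dict(ins=(0,.133,.082),fin=(15,.133,.1)).items():
 for lean in(30,40,48):
  for daz in(-20,0,20):
    P,R=posea(sw,rr,z,lean,daz);B=sorted([ik(P,R,q0) for q0 in seeds],key=lambda t:t[1])[:2]
    print(nm,lean,daz,[(np.round(q).astype(int).tolist(),round(e,3)) for q,e in B])
E
```

```text
[ 0.54968179 -0.07934698  0.20007114] [0.5508788661452702, -0.07973172356775965, 0.20060749262266295] [[0.77, 0.57, 0.29], [0.54, -0.82, 0.2], [0.35, 0.0, -0.94]]
ins 30 -20 [([-12, 20, -48, 118, -9, -39], np.float64(0.045)), ([-12, 20, -48, 118, -9, -39], np.float64(0.045))]
ins 30 0 [([6, 21, -33, 4, -9, 76], np.float64(0.071)), ([6, 21, -33, 4, -9, 76], np.float64(0.071))]
ins 30 20 [([1, 21, -23, -24, -18, 126], np.float64(0.0)), ([1, 21, -23, -24, -18, 126], np.float64(0.0))]
ins 40 -20 [([-24, 21, -41, -181, -12, -89], np.float64(0.0)), ([-24, 21, -41, -181, -12, -89], np.float64(0.0))]
ins 40 0 [([-6, 20, -22, -62, -9, 152], np.float64(0.12)), ([-6, 20, -22, -62, -9, 152], np.float64(0.12))]
ins 40 20 [([-7, 21, -20, -52, -18, 159], np.float64(0.0)), ([-7, 21, -20, -52, -18, 159], np.float64(0.0))]
ins 48 -20 [([-24, 23, -46, -181, -27, -90], np.float64(0.0)), ([-24, 23, -46, -181, -27, -90], np.float64(0.0))]
ins 48 0 [([-16, 20, -24, -100, -9, -161], np.float64(0.008)), ([-16, 20, -24, -100, -9, -161], np.float64(0.008))]
ins 48 20 [([-18, 22, -20, -78, -25, -169], np.float6
[... 356 characters left out ...]
74], np.float64(0.047))]
fin 40 -20 [([-1, 21, -50, 118, -27, -62], np.float64(0.017)), ([-1, 21, -50, 118, -27, -62], np.float64(0.017))]
fin 40 0 [([-21, 19, -40, -179, -9, -90], np.float64(0.016)), ([-21, 19, -40, -179, -9, -90], np.float64(0.016))]
fin 40 20 [([2, 19, -24, -44, -9, 133], np.float64(0.121)), ([2, 19, -24, -44, -9, 133], np.float64(0.121))]
fin 48 -20 [([3, 23, -52, 118, -37, -67], np.float64(0.078)), ([3, 23, -52, 118, -37, -67], np.float64(0.078))]
fin 48 0 [([-21, 20, -44, -175, -22, -93], np.float64(0.0)), ([-21, 20, -44, -175, -22, -93], np.float64(0.0))]
fin 48 20 [([-10, 18, -23, -90, -9, -172], np.float64(0.027)), ([-10, 18, -23, -90, -9, -172], np.float64(0.027))]
```

```bash
cat >> t.py <<'E'
def posez(sw,r,z,az,lean,lat=0):
    F=frame(sw);P,R=free((0,0,0),az,lean);return PIV+F@[-r,lat,z]-tip_reach*R[:,2],R
def rows(n,qg,m=8,hand=1):
    """joint-space path of n rows to qg; print first m as deltas"""
    from kin import fk
    q0=np.array(sense()["joints"]);p0,R0=fk(q0);o=[]
    for i in range(1,m+1):
        p,R=fk(q0+(qg-q0)*min(1,i/n));o.append([*np.round(Ro.from_matrix(R0.T@R).as_rotvec(),3).tolist(),*np.round(R0.T@(p-p0)*100,1).tolist(),hand])
    print(json.dumps(o));print(np.round([fk(q0+(qg-q0)*i/10)[0]+tip_reach*fk(q0+(qg-q0)*i/10)[1][:,2] for i in range(11)],2)[:,2])
E
python3 - <<'E'
from t import *
from kin import *
q0=np.array([-24,21,-42,-165,-20,-85.])
for az in(-9,-13,-17,-21):
 for lean in(42,46):
  l=np.radians(lean);o=[]
  for sw,rr,z in((0,.149+.065*np.sin(l),.099+.065*np.cos(l)),(0,.134,.082),(0,.128,.105),(15,.125,.115)):
   q,e=ik(*posez(sw,rr,z,az,lean),q0);o.append((np.round(q).astype(int).tolist(),round(e,3)))
  print(az,lean,o)
l=np.radians(45)
qg,e=ik(*posez(0,.149+.065*np.sin(l),.099+.065*np.cos(l),-14,45),q0);print(qg,e);rows(32,qg)
E
```

```text
-9 42 [([-26, 9, -38, -144, -9, -114], np.float64(0.132)), ([-23, 21, -29, -133, -9, -127], np.float64(0.081)), ([-24, 19, -31, -144, -9, -116], np.float64(0.093)), ([-21, 18, -34, -159, -9, -102], np.float64(0.098))]
-9 46 [([-21, 9, -33, -115, -9, -147], np.float64(0.115)), ([-20, 20, -27, -121, -9, -141], np.float64(0.034)), ([-21, 19, -27, -125, -9, -137], np.float64(0.067)), ([-20, 18, -30, -140, -9, -122], np.float64(0.055))]
-13 42 [([-27, 9, -43, -163, -9, -97], np.float64(0.13)), ([-24, 21, -32, -147, -9, -115], np.float64(0.049)), ([-24, 19, -34, -156, -9, -105], np.float64(0.078)), ([-21, 18, -36, -168, -9, -96], np.float64(0.068))]
-13 46 [([-25, 9, -37, -137, -9, -125], np.float64(0.08)), ([-23, 21, -30, -134, -9, -129], np.float64(0.011)), ([-23, 19, -30, -140, -9, -123], np.float64(0.037)), ([-21, 18, -33, -151, -9, -113], np.float64(0.026))]
-17 42 [([-27, 9, -45, -173, -9, -90], np.float64(0.098)), ([-25, 21, -35, -156, -9, -108], np.float64(0.025)), ([-24, 19, -36, -165, -9, -100], np.float64(0.049)), ([-21, 18, -38, -175, -9, -92], np.float64(0.033))]
-17 46 [([-27
[... 431 characters left out ...]
, 9, -43, -160, -9, -106], np.float64(0.021)), ([-25, 22, -42, -171, -20, -96], np.float64(0.0)), ([-25, 19, -39, -169, -15, -98], np.float64(0.0)), ([-20, 19, -42, -181, -17, -89], np.float64(0.001))]
[ -26.14709928    9.18649501  -39.13055202 -145.79090883   -9.14
 -115.80102953] 0.07549531594200165
[[0.025, 0.037, 0.203, -0.4, -0.9, 0.8, 1], [0.054, 0.072, 0.407, -0.6, -1.8, 1.5, 1], [0.086, 0.103, 0.612, -0.8, -2.6, 2.1, 1], [0.122, 0.131, 0.818, -0.9, -3.4, 2.7, 1], [0.161, 0.155, 1.024, -0.9, -4.1, 3.2, 1], [0.203, 0.177, 1.23, -0.9, -4.8, 3.6, 1], [0.25, 0.196, 1.437, -0.9, -5.4, 4.0, 1], [0.3, 0.212, 1.643, -0.7, -5.9, 4.3, 1]]
[0.18 0.16 0.15 0.14 0.14 0.14 0.14 0.15 0.15 0.15 0.14]
```

```bash
cat >> t.py <<'E'
def along(sw,s,n,az,lean,lift=0,lat=0):
    """tip s beyond the eye along finger, n toward the top rod (perp), lift up"""
    l=np.radians(lean)
    return posez(sw,.149-s*np.sin(l)-n*np.cos(l),.099-s*np.cos(l)+n*np.sin(l)+lift,az,lean,lat)
E
python3 - <<'E'
from t import *
from kin import *
q0=np.array([-24,21,-45,-165,-22,-88.])
for az in(-14,-18,-22):
 for lean in(48,51,54):
  o=[]
  for a in((0,-.05,0),(0,-.02,0),(0,.025,0),(0,.025,.01,.016),(15,.025,.01,.016),(15,.025,-.004),(15,-.03,-.004)):
   q,e=ik(*along(*a[:3],az,lean,*a[3:]),q0);o.append((np.round(q[[0,3,4,5]]).astype(int).tolist(),round(e,3)))
  print(az,lean,o)
E
```

```text
-14 48 [([-24, -133, -9, -130], np.float64(0.036)), ([-23, -133, -9, -130], np.float64(0.012)), ([-26, -146, -16, -115], np.float64(0.0)), ([-23, -138, -9, -126], np.float64(0.011)), ([-22, -152, -12, -112], np.float64(0.0)), ([-23, -160, -21, -102], np.float64(0.0)), ([-22, -153, -14, -111], np.float64(0.0))]
-14 51 [([-25, -132, -12, -130], np.float64(0.0)), ([-28, -144, -18, -116], np.float64(0.0)), ([-28, -154, -24, -106], np.float64(0.0)), ([-26, -147, -17, -114], np.float64(0.0)), ([-23, -159, -21, -104], np.float64(0.0)), ([-24, -163, -28, -99], np.float64(0.0)), ([-24, -160, -23, -103], np.float64(0.0))]
-14 54 [([-30, -145, -23, -113], np.float64(0.0)), ([-30, -151, -27, -107], np.float64(0.0)), ([-29, -157, -31, -101], np.float64(0.0)), ([-28, -154, -25, -106], np.float64(0.0)), ([-24, -162, -28, -100], np.float64(0.0)), ([-24, -165, -35, -96], np.float64(0.0)), ([-25, -163, -31, -99], np.float64(0.0))]
-18 48 [([-26, -145, -9, -120], np.float64(0.01)), ([-27, -153, -14, -111], np.float64(0.0)), ([-26, -163, -21, -101], np.float64(0.0)), ([-25, -158, -15, -106], np.float64(
[... 965 characters left out ...]
20, -181, -28, -90], np.float64(0.012)), ([-20, -181, -24, -90], np.float64(0.011))]
-22 51 [([-28, -168, -23, -98], np.float64(0.0)), ([-27, -172, -27, -94], np.float64(0.0)), ([-25, -176, -31, -92], np.float64(0.0)), ([-25, -176, -26, -92], np.float64(0.0)), ([-20, -181, -28, -90], np.float64(0.013)), ([-20, -181, -34, -90], np.float64(0.011)), ([-20, -181, -30, -90], np.float64(0.011))]
-22 54 [([-29, -169, -31, -95], np.float64(0.0)), ([-27, -173, -34, -93], np.float64(0.0)), ([-25, -176, -37, -91], np.float64(0.0)), ([-25, -176, -32, -92], np.float64(0.0)), ([-20, -181, -34, -90], np.float64(0.013)), ([-20, -181, -40, -90], np.float64(0.011)), ([-20, -181, -37, -90], np.float64(0.011))]
```

```bash
sed -i 's/y=-F\[:,1\];return np.array(P)/y=F[:,1];return np.array(P)/' t.py; python3 - <<'E'
from t import *
from kin import *
qg,e=ik(*along(0,-.05,0,-16,50),np.array([-26,10,-45,-145,-14,65.]));print(np.round(qg,1),e);np.save("qg.npy",qg)
rows(30,qg)
E
```

```text
[ -25.3   11.3  -36.7 -136.8  -10.4   53.2] 3.942401960443931e-10
[[0.023, 0.038, 0.114, -0.3, -0.9, 0.8, 1], [0.046, 0.075, 0.229, -0.6, -1.7, 1.5, 1], [0.069, 0.111, 0.345, -0.8, -2.4, 2.2, 1], [0.092, 0.146, 0.462, -0.9, -3.2, 2.8, 1], [0.115, 0.181, 0.58, -0.9, -3.8, 3.3, 1], [0.138, 0.214, 0.699, -0.9, -4.4, 3.8, 1], [0.161, 0.247, 0.819, -0.9, -4.9, 4.2, 1], [0.185, 0.279, 0.939, -0.8, -5.3, 4.6, 1]]
[0.18 0.16 0.15 0.14 0.13 0.13 0.13 0.14 0.14 0.13 0.13]
```

```bash
python3 - <<'E'
from t import *
from kin import *
qg,e=ik(*along(0,-.055,0,-19,52),np.array([-26,10,-45,-155,-18,75.]));print(np.round(qg,1),e);np.save("qg.npy",qg)
rows(30,qg)
q0=np.array(sense()["joints"])
for i in range(0,11,2):
    p,R=fk(q0+(qg-q0)*i/10);print(np.round(p+tip_reach*R[:,2],3),np.round(p-.051*R[:,2],3))
E
```

```text
[ -29.4   12.2  -46.  -157.   -21.3   74.9] 1.609823385706477e-14
[[0.035, 0.034, 0.113, -0.8, -1.3, 1.1, 1], [0.069, 0.068, 0.228, -1.4, -2.6, 2.0, 1], [0.103, 0.1, 0.344, -1.9, -3.9, 2.9, 1], [0.135, 0.132, 0.46, -2.3, -5.1, 3.6, 1], [0.167, 0.163, 0.578, -2.5, -6.2, 4.3, 1], [0.198, 0.194, 0.697, -2.6, -7.3, 4.9, 1], [0.229, 0.224, 0.817, -2.6, -8.3, 5.4, 1], [0.259, 0.254, 0.937, -2.5, -9.1, 5.8, 1]]
[0.18 0.15 0.13 0.12 0.12 0.12 0.13 0.13 0.14 0.14 0.13]
[ 0.555 -0.076  0.182] [ 0.535 -0.089  0.248]
[ 0.509 -0.016  0.129] [ 0.482 -0.045  0.187]
[0.504 0.029 0.118] [ 0.463 -0.003  0.165]
[0.527 0.032 0.126] [0.473 0.012 0.166]
[ 0.551 -0.012  0.136] [ 0.492 -0.013  0.174]
[ 0.552 -0.092  0.133] [ 0.5   -0.074  0.176]
```

Call:
{"op": "arm_command", "data": {
  "deltas": [
    [0.035, 0.034, 0.113, -0.8, -1.3, 1.1, 1],
    [0.069, 0.068, 0.228, -1.4, -2.6, 2.0, 1],
    [0.103, 0.1, 0.344, -1.9, -3.9, 2.9, 1],
    [0.135, 0.132, 0.46, -2.3, -5.1, 3.6, 1],
    [0.167, 0.163, 0.578, -2.5, -6.2, 4.3, 1],
    [0.198, 0.194, 0.697, -2.6, -7.3, 4.9, 1],
    [0.229, 0.224, 0.817, -2.6, -8.3, 5.4, 1],
    [0.259, 0.254, 0.937, -2.5, -9.1, 5.8, 1]
  ]
}}

```text
time_s: 3.83
tcp_pos: [0.4983, -0.007, 0.138]
ee_rot: [[0.872, -0.166, 0.46], [-0.388, -0.807, 0.446], [0.297, -0.567, -0.768]]
wrist_force: [0.1, 0.8, 0.4]
gripper_width: 0.007
gripper_force: 0.0
```

```bash
python3 - <<'E'
from t import *
log();rows(22,np.load("qg.npy"))
E
```

```text
[ -6.   11.9 -24.8 -53.  -37.9 116.5] [ 0.4983 -0.007   0.138 ]
[[0.029, 0.031, 0.121, -0.6, -0.4, 0.5, 1], [0.057, 0.062, 0.242, -1.0, -0.8, 0.9, 1], [0.085, 0.094, 0.364, -1.3, -1.3, 1.2, 1], [0.114, 0.126, 0.487, -1.5, -1.7, 1.5, 1], [0.142, 0.159, 0.609, -1.5, -2.0, 1.8, 1], [0.17, 0.191, 0.732, -1.4, -2.3, 2.0, 1], [0.199, 0.224, 0.855, -1.2, -2.6, 2.1, 1], [0.229, 0.258, 0.978, -0.9, -2.8, 2.2, 1]]
[0.12 0.12 0.12 0.12 0.12 0.13 0.13 0.14 0.14 0.14 0.13]
```

Call:
{"op": "arm_command", "data": {
  "deltas": [
    [0.027, 0.029, 0.113, -0.5, -0.4, 0.4, 1],
    [0.053, 0.058, 0.226, -0.9, -0.8, 0.8, 1],
    [0.08, 0.088, 0.34, -1.2, -1.2, 1.1, 1],
    [0.107, 0.118, 0.455, -1.4, -1.6, 1.4, 1],
    [0.132, 0.148, 0.57, -1.5, -1.9, 1.7, 1],
    [0.158, 0.178, 0.685, -1.4, -2.2, 1.9, 1],
    [0.185, 0.21, 0.8, -1.3, -2.5, 2.0, 1],
    [0.213, 0.24, 0.915, -1.0, -2.7, 2.1, 1]
  ]
}}

```text
time_s: 4.5
tcp_pos: [0.5044, 0.027, 0.1347]
ee_rot: [[0.326, -0.626, 0.709], [-0.926, -0.06, 0.373], [-0.191, -0.778, -0.599]]
wrist_force: [0.1, 0.4, 0.5]
gripper_width: 0.004
gripper_force: 0.0
```

```bash
python3 - <<'E'
from t import *
log();rows(16,np.load("qg.npy"))
E
```

```text
[-13.8  11.8 -31.8 -87.8 -32.1 101.6] [0.5044 0.027  0.1347]
[[0.027, 0.03, 0.112, 0.1, -0.3, 0.2, 1], [0.055, 0.059, 0.224, 0.2, -0.6, 0.3, 1], [0.084, 0.089, 0.335, 0.5, -0.9, 0.4, 1], [0.114, 0.119, 0.447, 0.9, -1.2, 0.4, 1], [0.144, 0.149, 0.559, 1.3, -1.5, 0.5, 1], [0.176, 0.18, 0.67, 1.9, -1.8, 0.4, 1], [0.208, 0.21, 0.782, 2.6, -2.1, 0.4, 1], [0.242, 0.24, 0.893, 3.3, -2.4, 0.3, 1]]
[0.12 0.13 0.13 0.13 0.13 0.14 0.14 0.14 0.14 0.14 0.13]
```

Call:
{"op": "arm_command", "data": {
  "deltas": [
    [0.027, 0.03, 0.112, 0.1, -0.3, 0.2, 1],
    [0.055, 0.059, 0.224, 0.2, -0.6, 0.3, 1],
    [0.084, 0.089, 0.335, 0.5, -0.9, 0.4, 1],
    [0.114, 0.119, 0.447, 0.9, -1.2, 0.4, 1],
    [0.144, 0.149, 0.559, 1.3, -1.5, 0.5, 1],
    [0.176, 0.18, 0.67, 1.9, -1.8, 0.4, 1],
    [0.208, 0.21, 0.782, 2.6, -2.1, 0.4, 1],
    [0.242, 0.24, 0.893, 3.3, -2.4, 0.3, 1]
  ]
}}

```text
time_s: 5.17
tcp_pos: [0.533, -0.0023, 0.1455]
ee_rot: [[-0.373, -0.4, 0.837], [-0.646, 0.759, 0.075], [-0.666, -0.513, -0.541]]
wrist_force: [-0.5, -0.3, -0.4]
gripper_width: 0.005
gripper_force: 0.0
```

```bash
python3 - <<'E'
from t import *
log();rows(9,np.load("qg.npy"))
E
```

```text
[ -21.6   12.   -38.6 -122.2  -26.5   88. ] [ 0.533  -0.0023  0.1455]
[[0.03, 0.025, 0.1, 0.3, -0.7, 0.1, 1], [0.061, 0.049, 0.199, 0.7, -1.4, 0.2, 1], [0.093, 0.073, 0.299, 1.2, -2.1, 0.2, 1], [0.126, 0.096, 0.398, 1.7, -2.8, 0.3, 1], [0.16, 0.119, 0.497, 2.3, -3.6, 0.3, 1], [0.195, 0.141, 0.597, 3.0, -4.3, 0.2, 1], [0.23, 0.162, 0.696, 3.7, -5.1, 0.1, 1], [0.267, 0.182, 0.795, 4.5, -5.9, 0.0, 1]]
[0.14 0.14 0.14 0.14 0.14 0.14 0.14 0.14 0.14 0.13 0.13]
```

Call:
{"op": "arm_command", "data": {
  "deltas": [
    [0.03, 0.025, 0.1, 0.3, -0.7, 0.1, 1],
    [0.061, 0.049, 0.199, 0.7, -1.4, 0.2, 1],
    [0.093, 0.073, 0.299, 1.2, -2.1, 0.2, 1],
    [0.126, 0.096, 0.398, 1.7, -2.8, 0.3, 1],
    [0.16, 0.119, 0.497, 2.3, -3.6, 0.3, 1],
    [0.195, 0.141, 0.597, 3.0, -4.3, 0.2, 1],
    [0.23, 0.162, 0.696, 3.7, -5.1, 0.1, 1],
    [0.267, 0.182, 0.795, 4.5, -5.9, 0.0, 1]
  ]
}}

```text
time_s: 5.83
tcp_pos: [0.54, -0.077, 0.1462]
ee_rot: [[-0.596, 0.239, 0.767], [0.099, 0.969, -0.225], [-0.797, -0.058, -0.602]]
wrist_force: [-0.4, 0.7, 0.0]
gripper_width: 0.004
gripper_force: 0.0
```

```bash
python3 - <<'E'
from t import *
log();print(delta(*along(0,-.055,0,-18,51)))
b=capture("side");a=capture("scene");c=capture("wrist")
cv2.imwrite("pics/w2.png",np.hstack([cv2.resize(b["pixels"][170:270,240:370],(390,300),interpolation=cv2.INTER_CUBIC),cv2.resize(c["pixels"],(400,300))]))
s=sense();tip=np.array(s["tcp_pos"])+tip_reach*np.array(s["ee_rot"])[:,2]
print(tip,proj(b,[tip,[.595,-.0965,.099]]),proj(c,[tip,[.595,-.0965,.099]]))
E
```

```text
[ -28.6   12.1  -44.9 -152.7  -21.6   75.9] [ 0.54   -0.077   0.1462]
([0.0217, 0.0359, 0.0902], [0.04, -1.06, 0.15])
[ 0.55400808 -0.08066159  0.13423575] [[283.95451997 202.5523128 ]
 [299.61154951 215.63904962]] [[279.59726783 249.27378488]
 [275.27128483 218.58934283]]
```

View pics/w2.png

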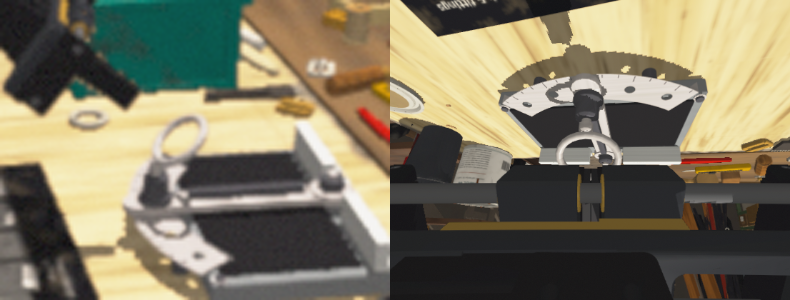

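The side view shows the finger at (285,203) short of the ring at (299,215). The wrist view, from underneath, shows the ring centred ahead of the fingers at about (277,210) and the plate with its holes. I'll align, then insert.

Call:
{"op": "arm_command", "data": {
  "deltas": [
    [0.01, 0.018, 0.045, 0, -0.5, 0.1, 1],
    [0.022, 0.036, 0.09, 0, -1.06, 0.15, 1],
    [0.022, 0.036, 0.09, 0, -1.06, 0.15, 1]
  ]
}}

```text
time_s: 6.23
tcp_pos: [0.5389, -0.0872, 0.1462]
ee_rot: [[-0.6, 0.302, 0.741], [0.186, 0.953, -0.238], [-0.778, -0.005, -0.628]]
wrist_force: [0.0, -0.1, 0.9]
gripper_width: 0.008
gripper_force: 0.0
```

```bash
python3 - <<'E'
from t import *
log();print(delta(*along(0,-.055,0,-18,51)),delta(*along(0,.02,0,-18,51)),sense()["wrist_force"])
E
```

```text
[ -28.4   11.4  -42.5 -150.   -16.6   68.1] [ 0.5389 -0.0872  0.1462]
([0.0025, 0.002, 0.0087], [0.07, -0.04, 0.02]) ([0.0025, 0.002, 0.0087], [0.18, 1.34, 7.39]) [ 0.01735374 -0.14916129  0.90736478]
```

```bash
cat >> t.py <<'E'
def along(sw,s,n,az,lean,lift=0,lat=0):
    """point of finger axis at the ring = eye + n towards top rod (ring plane, 52 deg lean) + lift; tip s beyond it"""
    F=frame(sw);l=np.radians(52);_,R=free((0,0,0),az,lean)
    e=PIV+F@[-.149+n*np.sin(l),lat,.099+n*np.cos(l)+lift]
    return e+(s-tip_reach)*R[:,2],R
E
python3 - <<'E'
from t import *
from kin import *
print(delta(*along(0,-.05,0,-18,51)),delta(*along(0,.025,0,-18,51)))
q=np.array(sense()["joints"])
for a in((0,-.05,0),(0,.025,0),(0,.025,.01),(0,.025,.01,.016),(15,.025,.01,.016),(15,.025,0),(15,-.03,0)):
    q,e=ik(*along(*a[:3],-18,51,*a[3:]),q);print(np.round(q),round(e,3))
E
```

```text
([0.0025, 0.002, 0.0087], [0.14, 0.98, 0.42]) ([0.0025, 0.002, 0.0087], [0.16, 0.96, 7.92])
[ -28.   13.  -45. -156.  -19.   74.] 0.0
[ -27.   23.  -43. -164.  -28.   82.] 0.0
[ -27.   23.  -41. -164.  -26.   81.] 0.0
[ -27.   21.  -40. -162.  -22.   79.] 0.0
[ -22.   21.  -43. -173.  -25.   86.] 0.0
[ -22.   24.  -45. -174.  -30.   87.] 0.0
[ -23.   16.  -49. -172.  -26.   86.] 0.0
```

Joints stay well in range. I'll shift sideways, then slide in.

Call:
{"op": "arm_command", "data": {
  "deltas": [
    [0, 0, 0, 0.1, 0.5, 0.1, 1],
    [0, 0, 0.01, 0.15, 0.97, 0.4, 1],
    [0, 0, 0.01, 0.15, 0.97, 1.2, 1],
    [0, 0, 0.01, 0.15, 0.97, 2.2, 1],
    [0, 0, 0.01, 0.15, 0.97, 3.2, 1],
    [0, 0, 0.01, 0.15, 0.97, 4, 1],
    [0, 0, 0.01, 0.15, 0.97, 4.5, 1],
    [0, 0, 0.01, 0.15, 0.97, 4.5, 1]
  ]
}}

```text
time_s: 6.9
tcp_pos: [0.573, -0.0881, 0.1142]
ee_rot: [[-0.6, 0.308, 0.739], [0.197, 0.951, -0.237], [-0.776, 0.003, -0.631]]
wrist_force: [0.3, 0.5, 0.4]
gripper_width: 0.008
gripper_force: 0.0
```

```bash
python3 - <<'E'
from t import *
print(delta(*along(0,.025,0,-18,51)),sense()["wrist_force"])
b=capture("side");a=capture("scene");c=capture("wrist")
cv2.imwrite("pics/w3.png",np.hstack([cv2.resize(b["pixels"][180:255,260:360],(400,300),interpolation=cv2.INTER_CUBIC),cv2.resize(c["pixels"][90:270,160:400],(400,300))]))
E
```

```text
([0.0027, -0.0024, -0.0019], [-0.28, 0.0, 3.36]) [0.28688133 0.46943509 0.37402443]
```

View pics/w3.png

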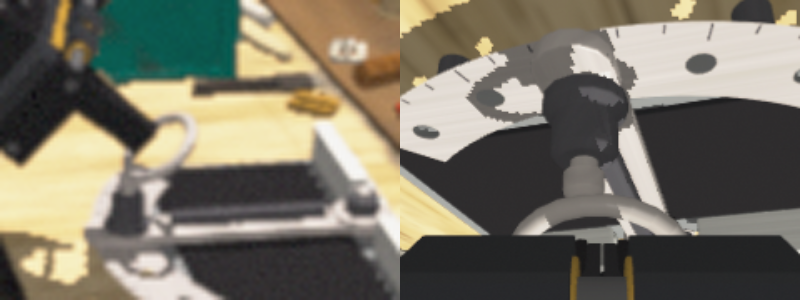

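The fingertip is at the ring (side crop (150,130)). In the wrist view the fingers sit at column 605, centred on the ring, which spans 515 to 695. I'll push through.

Call:
{"op": "arm_command", "data": {
  "deltas": [
    [0, 0, 0, -0.25, 0, 0.5, 1],
    [0, 0, 0, -0.25, 0, 1.1, 1],
    [0, 0, 0, -0.25, 0, 1.8, 1],
    [0, 0, 0, -0.25, 0, 2.5, 1],
    [0, 0, 0, -0.25, 0, 3.1, 1],
    [0, 0, 0, -0.25, 0, 3.3, 1],
    [0, 0, 0, -0.25, 0, 3.3, 1]
  ]
}}

```text
time_s: 7.63
tcp_pos: [0.5986, -0.0966, 0.0952]
ee_rot: [[-0.6, 0.309, 0.738], [0.198, 0.951, -0.237], [-0.775, 0.004, -0.632]]
wrist_force: [-1.2, -0.4, 0.2]
gripper_width: 0.007
gripper_force: 0.0
```

```bash
python3 - <<'E'
from t import *
log();print(delta(*along(0,.025,0,-18,51)),delta(*along(0,.025,.01,-18,51)),np.round(sense()["wrist_force"],1))
R=np.array(sense()["ee_rot"]);print("up 1cm",np.round(R.T@[0,0,1],2),"fwd",np.round(R.T@frame(0)[:,0],2))
E
```

```text
[ -27.5   23.2  -42.3 -163.3  -26.9   80.9] [ 0.5986 -0.0966  0.0952]
([0.0024, -0.0029, -0.003], [-0.05, 0.03, 0.07]) ([0.0024, -0.0029, -0.003], [-1.01, 0.22, 0.27]) [-1.2 -0.4  0.2]
up 1cm [-0.78  0.   -0.63] fwd [-0.61  0.24  0.75]
```

Call:
{"op": "arm_command", "data": {
  "deltas": [
    [0, 0, 0, -0.2, 0.05, 0.05, 1],
    [0, 0, 0, -0.4, 0.1, 0.1, 1],
    [0, 0, 0, -0.6, 0.15, 0.15, 1],
    [0, 0, 0, -0.8, 0.2, 0.2, 1],
    [0, 0, 0, -0.8, 0.2, 0.2, 1]
  ]
}}

```text
time_s: 8.05
tcp_pos: [0.6051, -0.0965, 0.1013]
ee_rot: [[-0.599, 0.309, 0.739], [0.197, 0.951, -0.238], [-0.776, 0.003, -0.631]]
wrist_force: [-0.4, -0.3, -0.3]
gripper_width: 0.008
gripper_force: 0.4
```

Call:
{"op": "arm_command", "data": {
  "deltas": [
    [0, 0, 0, -0.16, 0, -0.13, 1],
    [0, 0, 0, -0.31, 0, -0.25, 1],
    [0, 0, 0, -0.47, 0, -0.38, 1],
    [0, 0, 0, -0.62, 0, -0.5, 1],
    [0, 0, 0, -0.62, 0, -0.5, 1]
  ]
}}

```text
time_s: 8.47
tcp_pos: [0.6038, -0.0962, 0.1078]
ee_rot: [[-0.602, 0.309, 0.736], [0.198, 0.951, -0.237], [-0.773, 0.003, -0.634]]
wrist_force: [-2.6, -0.0, -7.0]
gripper_width: 0.005
gripper_force: 3.3
```

Call:
{"op": "arm_command", "data": {
  "deltas": [
    [0, 0, 0, -0.16, 0, -0.13, 1],
    [0, 0, 0, -0.31, 0, -0.25, 1],
    [0, 0, 0, -0.47, 0, -0.38, 1],
    [0, 0, 0, -0.62, 0, -0.5, 1],
    [0, 0, 0, -0.78, 0, -0.63, 1],
    [0, 0, 0, -0.78, 0, -0.63, 1]
  ]
}}

```text
time_s: 8.97
tcp_pos: [0.604, -0.0962, 0.1182]
ee_rot: [[-0.602, 0.309, 0.737], [0.198, 0.951, -0.237], [-0.774, 0.003, -0.633]]
wrist_force: [-5.0, -0.8, -10.1]
gripper_width: 0.007
gripper_force: 5.1
```

```bash
python3 - <<'E'
from t import *
log()
b=capture("side");c=capture("wrist")
cv2.imwrite("pics/w4.png",np.hstack([cv2.resize(b["pixels"][180:255,260:360],(400,300),interpolation=cv2.INTER_CUBIC),cv2.resize(c["pixels"][90:270,160:400],(400,300))]))
R=np.array(sense()["ee_rot"]);print("up",np.round(R.T@[0,0,1],3),"fwd",np.round(R.T@frame(0)[:,0],2),np.round(sense()["wrist_force"],1))
E
```

```text
[ -26.7   20.2  -39.4 -160.7  -21.1   77.3] [ 0.604  -0.0962  0.1182]
up [-0.774  0.003 -0.633] fwd [-0.61  0.24  0.75] [ -4.6  -0.1 -10.4]
```

View pics/w4.png

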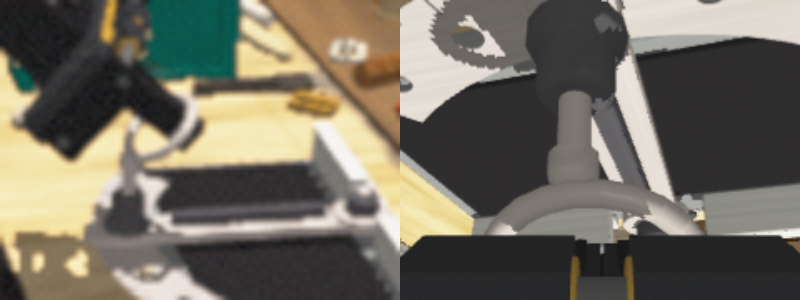

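The pin shaft is now clearly drawn out, about 15 mm, with 10 N on the wrist. Next I'll work out the swing arc.

```bash
cat >> t.py <<'E'
def swing(angs,s=.025,rot=0):
    """rotate finger point at ring about pivot by -ang deg, orientation kept"""
    S=sense();R=np.array(S["ee_rot"]);e=np.array(S["tcp_pos"])+(tip_reach-s)*R[:,2]
    for a in angs:
        Z=Ro.from_euler('z',-a,degrees=True).as_matrix();v=PIV+Z@(e-PIV)-e;v[2]=0
        print(a,np.round(R.T@v*100,2).tolist())
    print("e",np.round(e-PIV,4),"ang from arm0",np.degrees(np.arctan2(e[1]-PIV[1],PIV[0]-e[0])).round(2)+YAW, "r",np.hypot(*(e-PIV)[:2]))
E
python3 - <<'E'
from t import *
swing(np.arange(1,14.1,1))
E
```

```text
1.0 [0.04, 0.25, -0.04]
2.0 [0.07, 0.49, -0.08]
3.0 [0.1, 0.74, -0.12]
4.0 [0.13, 0.99, -0.16]
5.0 [0.16, 1.24, -0.19]
6.0 [0.18, 1.49, -0.21]
7.0 [0.2, 1.74, -0.24]
8.0 [0.22, 1.99, -0.26]
9.0 [0.23, 2.24, -0.27]
10.0 [0.24, 2.49, -0.29]
11.0 [0.25, 2.74, -0.3]
12.0 [0.26, 2.99, -0.3]
13.0 [0.26, 3.25, -0.31]
14.0 [0.27, 3.5, -0.31]
e [-0.1441  0.011   0.1218] ang from arm0 0.27000000000000046 r 0.14448178149134544
```

Call:
{"op": "arm_command", "data": {
  "deltas": [
    [0, 0, 0, 0.04, 0.25, -0.04, 1],
    [0, 0, 0, 0.07, 0.5, -0.08, 1],
    [0, 0, 0, 0.1, 0.74, -0.12, 1],
    [0, 0, 0, 0.13, 1.0, -0.16, 1],
    [0, 0, 0, 0.16, 1.24, -0.19, 1],
    [0, 0, 0, 0.18, 1.5, -0.21, 1],
    [0, 0, 0, 0.2, 1.74, -0.24, 1],
    [0, 0, 0, 0.2, 1.74, -0.24, 1]
  ]
}}

```text
time_s: 9.73
tcp_pos: [0.6072, -0.0785, 0.1186]
ee_rot: [[-0.6, 0.308, 0.738], [0.198, 0.951, -0.237], [-0.775, 0.004, -0.632]]
wrist_force: [-4.7, 1.4, -10.4]
gripper_width: 0.007
gripper_force: 5.3
```

```bash
cat >> t.py <<'E'
def ringmeas(tag):
    """save wrist+side crops"""
    b=capture("side");c=capture("wrist")
    cv2.imwrite(f"pics/{tag}.png",np.hstack([cv2.resize(b["pixels"][180:255,260:360],(400,300),interpolation=cv2.INTER_CUBIC),cv2.resize(c["pixels"][90:270,160:400],(400,300))]))
    return b,c
E
python3 - <<'E'
from t import *
log();print(np.round(sense()["wrist_force"],1));swing(np.arange(1,8.1,1))
E
```

```text
[ -24.6   20.5  -41.4 -166.3  -23.    81.5] [ 0.6072 -0.0785  0.1186]
[ -4.7   1.4 -10.4]
1.0 [0.02, 0.25, -0.02]
2.0 [0.03, 0.5, -0.04]
3.0 [0.04, 0.75, -0.05]
4.0 [0.05, 1.0, -0.06]
5.0 [0.06, 1.25, -0.06]
6.0 [0.06, 1.5, -0.07]
7.0 [0.06, 1.75, -0.07]
8.0 [0.06, 2.0, -0.06]
e [-0.1409  0.0287  0.1223] ang from arm0 7.43 r 0.14382035207074478
```

Call:
{"op": "arm_command", "data": {
  "deltas": [
    [0, 0, 0, 0.02, 0.25, -0.02, 1],
    [0, 0, 0, 0.03, 0.5, -0.04, 1],
    [0, 0, 0, 0.04, 0.75, -0.05, 1],
    [0, 0, 0, 0.05, 1.0, -0.06, 1],
    [0, 0, 0, 0.06, 1.25, -0.06, 1],
    [0, 0, 0, 0.06, 1.5, -0.07, 1],
    [0, 0, 0, 0.06, 1.5, -0.07, 1]
  ]
}}

```text
time_s: 10.32
tcp_pos: [0.6105, -0.0639, 0.1183]
ee_rot: [[-0.601, 0.309, 0.737], [0.198, 0.951, -0.237], [-0.775, 0.004, -0.633]]
wrist_force: [-6.0, 1.6, -9.5]
gripper_width: 0.006
gripper_force: 5.4
```

```bash
python3 - <<'E'
from t import *
log();print(np.round(sense()["wrist_force"],1));swing([1,2,3])
b,c=ringmeas("w5")
# where the barrel should be for swings, in the wrist crop
for a in(10,12,14,15,16):
    F=frame(a);print(a,((proj(c,[PIV+F@[-.17,0,.066],PIV+F@[-.17,0,.026]])-[160,90])*[400/240,300/180]+[400,0]).round(0).tolist(),((proj(b,[PIV+F@[-.17,0,.066]])-[260,180])*4).round().tolist())
E
```

```text
[ -22.7   20.8  -42.7 -170.7  -24.4   84.4] [ 0.6105 -0.0639  0.1183]
[-6.   1.6 -9.5]
1 [0.0, 0.25, 0.0]
2 [-0.0, 0.5, 0.0]
3 [-0.01, 0.76, 0.01]
e [-0.1376  0.0434  0.1221] ang from arm0 13.4 r 0.1442604141201798
10 [[562.0, 94.0], [566.0, -5.0]] [[122.0, 168.0]]
12 [[582.0, 93.0], [584.0, -5.0]] [[122.0, 164.0]]
14 [[602.0, 93.0], [601.0, -6.0]] [[122.0, 161.0]]
15 [[612.0, 93.0], [610.0, -6.0]] [[122.0, 159.0]]
16 [[622.0, 93.0], [619.0, -5.0]] [[123.0, 157.0]]
```

View pics/w5.png

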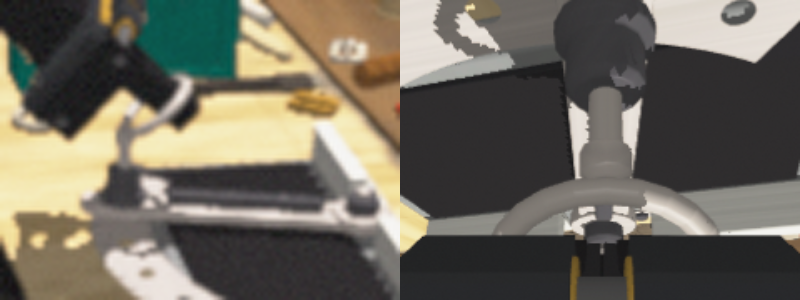

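The wrist view puts the pin shaft at crop column 605, a swing of about 14.3°. I'll lower gently until the pin rides on the plate, then nudge left.

Call:
{"op": "arm_command", "data": {
  "deltas": [
    [0, 0, 0, 0.15, 0, 0.13, 1],
    [0, 0, 0, 0.31, 0, 0.25, 1],
    [0, 0, 0, 0.39, 0, 0.32, 1],
    [0, 0, 0, 0.39, 0, 0.32, 1]
  ]
}}

```text
time_s: 10.75
tcp_pos: [0.6107, -0.0639, 0.1134]
ee_rot: [[-0.6, 0.308, 0.738], [0.198, 0.951, -0.237], [-0.775, 0.004, -0.632]]
wrist_force: [-6.9, 2.5, -9.0]
gripper_width: 0.007
gripper_force: 5.3
```

Call:
{"op": "arm_command", "data": {
  "deltas": [
    [0, 0, 0, 0.08, 0, 0.07, 1],
    [0, 0, 0, 0.16, 0, 0.13, 1],
    [0, 0, 0, 0.16, 0, 0.13, 1]
  ]
}}

```text
time_s: 11.0
tcp_pos: [0.6107, -0.0639, 0.1115]
ee_rot: [[-0.6, 0.308, 0.738], [0.198, 0.951, -0.237], [-0.775, 0.004, -0.632]]
wrist_force: [-6.3, 1.3, -7.0]
gripper_width: 0.005
gripper_force: 5.2
```

Call:
{"op": "arm_command", "data": {
  "deltas": [
    [0, 0, 0, 0.08, 0, 0.06, 1],
    [0, 0, 0, 0.12, 0, 0.1, 1],
    [0, 0, 0, 0.12, 0, 0.1, 1]
  ]
}}

```text
time_s: 11.25
tcp_pos: [0.6108, -0.0636, 0.1103]
ee_rot: [[-0.6, 0.307, 0.739], [0.197, 0.952, -0.236], [-0.776, 0.004, -0.631]]
wrist_force: [-7.1, 4.0, -6.9]
gripper_width: 0.003
gripper_force: 5.2
```

Call:
{"op": "arm_command", "data": {
  "deltas": [
    [0, 0, 0, 0.08, 0, 0.06, 1],
    [0, 0, 0, 0.16, 0, 0.13, 1],
    [0, 0, 0, 0.16, 0, 0.13, 1]
  ]
}}

```text
time_s: 11.5
tcp_pos: [0.6108, -0.0633, 0.1082]
ee_rot: [[-0.6, 0.307, 0.739], [0.196, 0.952, -0.236], [-0.776, 0.003, -0.631]]
wrist_force: [-6.3, 4.8, -7.3]
gripper_width: 0.005
gripper_force: 5.3
```

```bash
python3 - <<'E'
from t import *
log();print(np.round(sense()["wrist_force"],1));swing([1,2,3])
b,c=ringmeas("w6")
for a in(13,14,15,16):
    F=frame(a);print(a,((proj(c,[PIV+F@[-.17,0,.066],PIV+F@[-.17,0,.083]])-[160,90])*[400/240,300/180]+[400,0]).round(0).tolist())
E
```

```text
[ -22.7   22.2  -43.4 -171.3  -26.6   85.1] [ 0.6108 -0.0633  0.1082]
[-6.3  4.8 -7.3]
1 [-0.0, 0.25, 0.0]
2 [-0.0, 0.5, 0.01]
3 [-0.01, 0.75, 0.02]
e [-0.1374  0.0439  0.112 ] ang from arm0 13.610000000000001 r 0.14419133002621198
13 [[590.0, 121.0], [589.0, 173.0]]
14 [[600.0, 121.0], [600.0, 173.0]]
15 [[610.0, 121.0], [611.0, 173.0]]
16 [[620.0, 122.0], [622.0, 173.0]]
```

View pics/w6.png

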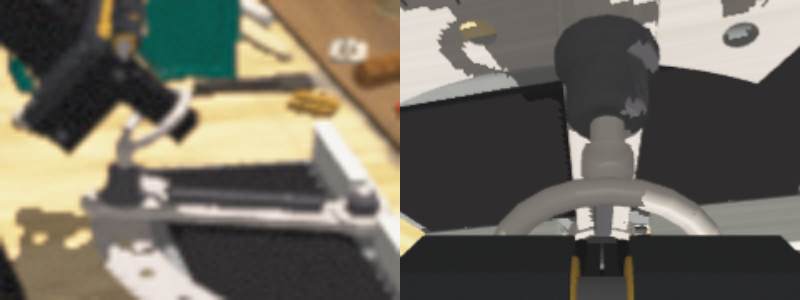

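The shaft is sinking into the barrel, its visible length down from about 57 to 25 px. The 7 N load persists at the same height as about 5 mm of lift in the first hole, so the pin is entering the new hole. I'll lower the rest of the way.

Call:
{"op": "arm_command", "data": {
  "deltas": [
    [0, 0, 0, 0.16, 0.1, 0.13, 1],
    [0, 0, 0, 0.31, 0.2, 0.25, 1],
    [0, 0, 0, 0.47, 0.2, 0.38, 1],
    [0, 0, 0, 0.62, 0.2, 0.5, 1],
    [0, 0, 0, 0.78, 0.2, 0.63, 1],
    [0, 0, 0, 0.78, 0.2, 0.63, 1]
  ]
}}

```text
time_s: 12.1
tcp_pos: [0.6143, -0.0629, 0.1012]
ee_rot: [[-0.593, 0.309, 0.744], [0.195, 0.951, -0.239], [-0.781, 0.004, -0.624]]
wrist_force: [-5.2, 2.7, -2.4]
gripper_width: 0.008
gripper_force: 3.2
```

```bash
python3 - <<'E'
from t import *
log();print(np.round(sense()["wrist_force"],1))
print("centre",delta(*along(15,.022,.002,-18,51)),"out",delta(*along(15,-.06,0,-18,51)))
b,c=ringmeas("w7")
E
```

```text
[ -22.5   23.6  -43.9 -172.4  -29.    86. ] [ 0.6143 -0.0629  0.1012]
[-5.2  2.7 -2.4]
centre ([0.0029, 0.0069, -0.0027], [0.76, 0.2, -0.5]) out ([0.0029, 0.0069, -0.0027], [0.9, 0.23, -8.75])
```

View pics/w7.png

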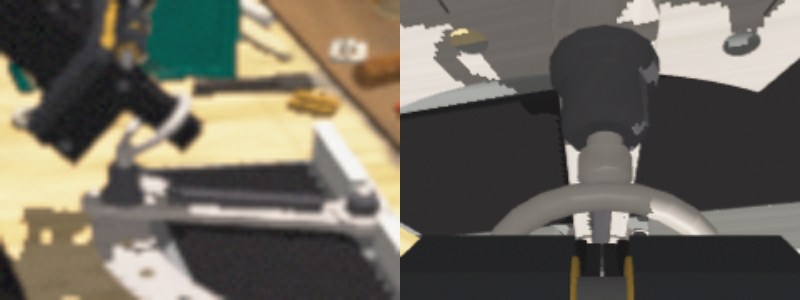

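The collar now sits on the barrel as it did at the start, so the pin looks home. I'll centre the finger in the ring and then withdraw.

Call:
{"op": "arm_command", "data": {
  "deltas": [
    [0, 0, 0, 0.25, 0.1, -0.1, 1],
    [0, 0, 0, 0.5, 0.2, -0.25, 1],
    [0, 0, 0, 0.75, 0.2, -0.4, 1],
    [0, 0, 0, 0.75, 0.2, -0.5, 1],
    [0, 0, 0, 0.75, 0.2, -0.5, 1]
  ]
}}

```text
time_s: 12.62
tcp_pos: [0.6062, -0.0588, 0.0978]
ee_rot: [[-0.595, 0.31, 0.742], [0.197, 0.951, -0.239], [-0.78, 0.004, -0.626]]
wrist_force: [0.5, 0.4, -0.3]
gripper_width: 0.004
gripper_force: 0.0
```

```bash
python3 - <<'E'
from t import *
log();print(np.round(sense()["wrist_force"],1))
print("centre",delta(*along(15,.022,.002,-18,51)),"out",delta(*along(15,-.06,0,-18,51)))
E
```

```text
[ -22.4   23.6  -45.3 -173.   -30.3   86.5] [ 0.6062 -0.0588  0.0978]
[ 0.5  0.4 -0.3]
centre ([0.0019, 0.0041, -0.0032], [-0.06, 0.07, -0.02]) out ([0.0019, 0.0041, -0.0032], [0.1, 0.09, -8.26])
```

Nothing is touching the finger now. Withdrawing along it.

Call:
{"op": "arm_command", "data": {
  "deltas": [
    [0, 0, 0, 0, 0.05, -0.7, 1],
    [0, 0, 0, 0, 0.05, -1.7, 1],
    [0, 0, 0, 0, 0.05, -2.8, 1],
    [0, 0, 0, 0.05, 0.05, -4, 1],
    [0, 0, 0, 0.05, 0.05, -5.2, 1],
    [0, 0, 0, 0.1, 0.05, -6.5, 1],
    [0, 0, 0, 0.1, 0.05, -7.6, 1],
    [0, 0, 0, 0.1, 0.05, -8, 1]
  ]
}}

```text
time_s: 13.28
tcp_pos: [0.5438, -0.038, 0.1472]
ee_rot: [[-0.597, 0.309, 0.74], [0.196, 0.951, -0.238], [-0.778, 0.003, -0.628]]
wrist_force: [-0.1, 0.3, 0.2]
gripper_width: 0.008
gripper_force: 0.0
```

```bash
python3 - <<'E'
from t import *
print(np.round(sense()["wrist_force"],1))
b=capture("side");c=capture("wrist");a=capture("scene")
cv2.imwrite("pics/w8.png",np.hstack([cv2.resize(b["pixels"][180:255,260:360],(400,300),interpolation=cv2.INTER_CUBIC),cv2.resize(c["pixels"][60:270,140:420],(400,300))]))
k=[400/280,300/210]
for sw in(14,15,16):
    F=frame(sw);P=[PIV+F@[-.149,0,.099],PIV+F@[-.17,0,.066],PIV+F@[-.129,0,.115]]
    print(sw,((proj(b,P)-[260,180])*4).round().tolist(),((proj(c,P)-[140,60])*k+[400,0]).round().tolist())
E
```

```text
[-0.1  0.3  0.2]
14 [[154.0, 120.0], [122.0, 161.0], [183.0, 100.0]] [[594.0, 232.0], [594.0, 159.0], [594.0, 271.0]]
15 [[154.0, 118.0], [122.0, 159.0], [184.0, 99.0]] [[599.0, 232.0], [599.0, 159.0], [598.0, 271.0]]
16 [[154.0, 117.0], [123.0, 157.0], [184.0, 98.0]] [[604.0, 232.0], [605.0, 159.0], [602.0, 271.0]]
```

View pics/w8.png

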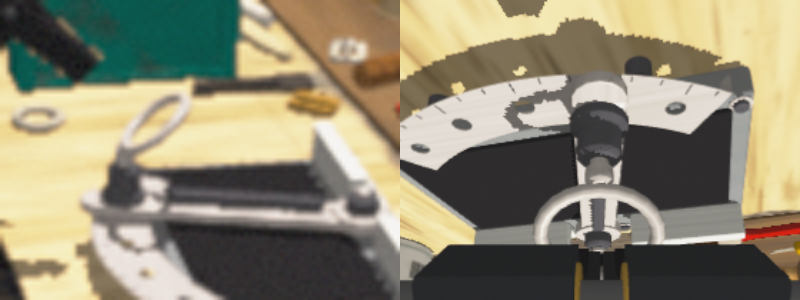

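The side view shows the ring centred at crop (157,120); with the pin home in the next hole it should be at (154,118). In the wrist view the barrel is at column 600, against 599 predicted for 15°. One free hole remains to its left, and the gripper is clear.

```bash
python3 -c "
from station import *
print(finish_job())"
```

```text
the job is handed in; nothing more can be done
None
```

The guide arm now sits one hole to the left (about 15°), with the index pin dropped home, judging by the camera views. I saw nothing else on the bench move, the gripper was clear of everything, and I handed the job in at about 13.5 s.

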